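# Rebuild the spindle stack of a benchtop mixer and start it

### The arm

A 6-joint arm with a two-finger parallel gripper is mounted at the origin on the work surface. World frame = base frame: x ahead of the robot, y to its left, z up, the work surface at z = 0. Lengths are in m, angles in rad, forces in N, time in s.
With the tool pointing down it reaches from about 0.375 to 0.9 m from the base axis. Payload 3.1 kg.
Tool frame: the origin (TCP) lies at the centre of the arm's flange, where the gripper is bolted on; the fingertips stand 182 mm ahead of it and the grasp point (between the pads) lies 164 mm ahead of it; z points along the fingers, y is the line along which they close (so a half turn about z gives the same grasp; the last joint's range is limited). The gripper opens to 87 mm and grips with 3 to 60 N. Pads are 19 mm wide; open, the fingers measure 117 mm over their backs; the gripper's body (75 mm by 190 mm) begins 51 mm behind the grasp point.
Start: joints at [-1.319, 0.527, 1.433, -0, 1.181, -0.178], TCP at [0.261, -0.568, 0.405] pointing down, gripper open.
Joint ranges: [-3.08, 3.08], [-0.75, 2.2], [0.22, 2.44], [-1.43, 4.57], [0, 2.65], [-2.85, 2.85]. Speed limits (rad/s): [2.79, 2.79, 3.14, 3.14, 3.14, 3.14].

### API

Orientations are given as a unit quaternion [x, y, z, w].
In Python, from rig import * gives the robot as it stands.
- The arm moves only by the tool move_arm, never from a script. Its argument "commands" is a list that holds one entry, the list of rows, each a list of 6 numbers: the shift along the tool's x, y, z in units of 40 mm (1.0 is 40 mm), then the turn, a rotation vector about the tool's x, y, z in rad. A call has 1 to 12 rows; each row is the pose to reach, as a shift and turn from the pose commanded when the call began, along the tool's axes at that moment; what a row does not reach only later rows make up. A row lasts 1/8 s, in which the tool goes at most 62.5 mm and 10.7 degrees, less where a joint would pass 70% of its speed; a pose out of reach is approached as far as the arm can. A call with a gripper value outside its range is refused whole. "claw" is the closure, from -1 (fully open) to 1 (shut), so that 0 is half open, set as the call begins (left out, the last holds). The fingers move at their own pace and stop on an object; "squeeze" is the grip in N (left out, the last holds). Time passes only in rows, so rows that repeat a pose let the fingers close. It gives the time, the measured TCP pose, the force, the opening and the grip force at its end, in the units of the state.
- get_obs(): the state, without advancing time (a new reading comes with each control period).
- camera(name): name is "side" or "top"; returns a dict with "pixels" (384x512x3 uint8, blue, green, red), "range_z" (384x512 float32, m along the optical axis (not along the pixel's ray), 0 where there is no reading), "camera_matrix" (3x3 intrinsics, pixels), "D" ([k1, k2, p1, p2, k3] as OpenCV has them; the pictures are not rectified), "extrinsics" (4x4, takes a point from world to camera coordinates). Camera axes: x right, y up, looking along -z (the intrinsics and any distortion apply to the point x, -y, -z); pixel columns grow to the right and rows downward; lengths in m; the calibration is good to about 2 mm. A picture is of the moment at which its call begins.
- hand_in(): hands the job in; it is judged then, once.
The state is a dict: "time": time; "q": joint angles; "joint_velocities": joint speeds; "joint_torque": joint torques, N m; "position": TCP position; "tool_rot": TCP orientation; "ft_force": force on the tool from outside, world axes, zero at the start; "moment": the same for the moment, N m; "grip_width": finger opening in m; "grip_force": force on a finger pad.
Only numpy, scipy, OpenCV 4.12 (cv2) and the standard library are available. Lean on these libraries where they do the work, as an engineer would, in place of code of your own. Each camera call takes 0.05 s, during which the arm holds its last target. There are 200 camera calls.

### The job

Get the tube mixer on the lab bench running again: take the transit cap off its shaft and leave it in the metal dish, then stack onto the shaft, in this order, the bearing, all the white spacers that are laid out (two to four), the washer and last the grey retainer collar, each seated flat on the one below. Only when the collar is on, press the round start key with 4 N or more, not over 40 N, holding it about half a second; keep off the square key and leave the tube rack, jar and tip box where they are.

Things in the scene. Friction and masses are not known exactly. Their poses are not given: they have to be found in the camera images.
- shaft_foot (a point): Foot of the fixed upright steel shaft of the benchtop mixer: point on the shaft axis, on top of the aluminium hub flange (68 mm across), 70 mm above the bench; z up along the shaft. The shaft is 12 mm thick and stands 60 mm above this point, its top 7 mm tapered to 6 mm. Its x axis points away from the keypad, along the mixer's long side.
- start_key_top (a point): Centre of the top of the start key: the ROUND black membrane key, 28 mm across, on the mixer's keypad, 69 mm above the bench, standing 3 mm proud, pressed straight down. It is at x = -133, y = +30 mm from the shaft foot. It yields only about 1.5 mm (2.5 N/mm), then is solid; it registers when the fingers press it with 4 N or more for a quarter of a second.
- other_key_top (a point): Centre of the top of the other key, SQUARE, 24 mm wide, 60 mm from the round one on the same keypad, same height. Not to be pressed.
- bearing_mid (a point): The ball bearing: steel ring with a dark seal ring between its steel races, 56 mm across, 10 mm thick, hole 16 mm. Point on its axis, half-way up; z along its axis. Lies flat on the bench at the start.
- washer_mid (a point): The washer: bare metal ring 38 mm across, 6 mm thick, hole 16 mm; the smallest and thinnest ring. Point on its axis, half-way up; z along its axis. Lies flat on the bench.
- collar_mid (a point): The retainer collar: thick grey plastic ring 44 mm across, 18 mm tall, hole 16 mm right through, slides freely. Point on its axis, half-way up; z along its axis. Lies flat on the bench.
- cap_mid (a point): The transit cap: white plastic tube 32 mm across, 68 mm tall, open below and closed on top (bore 20 mm, 64 mm deep), standing over the shaft on the hub flange at the start. Point on its axis, half-way up (34 mm above its lower rim); z up.
- dish_in (a point): Centre of the inner floor of the fixed square aluminium dish, 120 x 120 mm outside, walls 4 mm thick, rim 20 mm above the bench, floor 4 mm above the bench; its place varies.
- spacer0_mid (a point): A spacer (two to four of them are there; an absent one reads None): white plastic ring 48 mm across, 8 mm thick, hole 16 mm; all alike. Point on its axis, half-way up; z along its axis. Lies flat on the bench.
- spacer1_mid (a point): A spacer (two to four of them are there; an absent one reads None): white plastic ring 48 mm across, 8 mm thick, hole 16 mm; all alike. Point on its axis, half-way up; z along its axis. Lies flat on the bench.
- spacer2_mid (a point): A spacer (two to four of them are there; an absent one reads None): white plastic ring 48 mm across, 8 mm thick, hole 16 mm; all alike. Point on its axis, half-way up; z along its axis. Lies flat on the bench.
- spacer3_mid (a point): A spacer (two to four of them are there; an absent one reads None): white plastic ring 48 mm across, 8 mm thick, hole 16 mm; all alike. Point on its axis, half-way up; z along its axis. Lies flat on the bench.
- mixer: The mixer: white box 270 x 150 mm, 66 mm high, fixed to the bench in a place and yaw that vary. Origin at bench height under the middle of the box; z up, x along its long side. The shaft stands at x = +65 mm, y = 0; the grey keypad is on the top deck about x = -68 mm.
- start_key: The round key itself; origin 3 mm below its top centre.
- other_key: The square key itself; origin 3 mm below its top centre.
- tube_rack: Bystander: green rack of capped tubes, 80 x 160 mm, 92 mm high, beyond the work. Origin at its underside. Leave alone.
- reagent: Bystander: white jar, 66 mm across, 140 mm high, left of the mixer. Origin at its underside. Leave alone.
- tip_box: Bystander: pipette-tip box 120 x 85 mm, 64 mm high, far right. Origin at its underside. Leave alone.
There are look-alikes about, which are no part of the job. There is more than one size of the part that bears collar_mid; the job needs the smallest.

How it is judged:
By the outcome, as a careful person would: the job done as asked, in the order asked, and still so for the second after the job is handed in, with the robot touching nothing.
Of spacer0, spacer1, spacer2, spacer3 only 2 to 4 are there at a start; the rules pass over those that are not, and their reading is None.
At some moment in a run one of bearing, spacer0, spacer1, spacer2, spacer3, washer, collar may be knocked a few centimetres aside while the robot is not near it.
It also fails if it takes over 210 s, if anything falls off the work surface, if the arm or the gripper's body presses on something with over 40 N, if the wrist force passes 120 N, or if a joint passes its speed limit or range.

## Working session

There is one attempt and no reset: what is moved stays moved. The work goes in short steps, Python scripts to look and compute and a tool call to move; the robot and the scene stay as the last step left them, time stands still between calls to the robot, and variables do not carry over. Pictures are saved under pics/ and viewed, at most 14 in all, crops included, and the job is handed in when it is done.

Besides the shell and the picture viewer there is one more tool, called after "Emit:" as name(argument=value, ...) on one line, values as JSON. move_arm: Moves the arm, as the interface text tells. Its arguments: {"type":"object","properties":{"commands":{"type":"array","items":{"type":"array","items":{"type":"array","items":{"type":"number"}}}},"claw":{"type":"number"},"squeeze":{"type":"number"}},"required":["commands"]}

```bash
mkdir -p pics; ls; cat > h.py <<'E'
from rig import *
import numpy as np, cv2
from scipy.spatial.transform import Rotation as R
E
python3 - <<'E'
from h import *
o=get_obs(); print({k:np.round(v,3) for k,v in o.items()})
for n in("side","top"):
    c=camera(n); np.savez(f"{n}0.npz",**c)
    cv2.imwrite(f"pics/{n}0.png",c["pixels"]); E=c["extrinsics"]; print(n,c["camera_matrix"],c["D"],-E[:3,:3].T@E[:3,3],E[:3,:3])
E
```

```text
pics
{'time': np.float64(0.0), 'q': array([-1.318,  0.528,  1.434, -0.   ,  1.181, -0.179]), 'joint_velocities': array([ 0.   ,  0.001, -0.001, -0.   ,  0.   , -0.001]), 'joint_torque': array([  0.   , -44.004, -17.659,   0.063,   0.058,  -0.   ]), 'position': array([ 0.261, -0.568,  0.404]), 'tool_rot': array([ 0.977,  0.214, -0.   , -0.001]), 'ft_force': array([0.146, 0.148, 0.085]), 'moment': array([-0.003,  0.024,  0.014]), 'grip_force': np.float64(0.0), 'grip_width': np.float64(0.087)}
side [[401.14877694   0.         258.78826681]
 [  0.         401.14877694 192.08209858]
 [  0.           0.           1.        ]] [-0.02134126  0.          0.          0.          0.        ] [0.58223042 0.85658789 0.85652006] [[-0.99922244 -0.03652329 -0.0148512 ]
 [ 0.01389438 -0.67870434  0.73428017]
 [-0.0368979   0.73350287  0.67868408]]
top [[352.71357265   0.         255.34513458]
 [  0.         352.71357265 189.88526984]
 [  0.           0.           1.        ]] [-0.03635929  0.          0.          0.          0.        ] [0.4260826  0.02906066 1.21173155] [[-0.00574816 -0.99997813  0.0032708 ]
 [ 0.98622422 -0.00512831  0.16533448]
 [-0.16531409  0.00417611  0.98623213]]
```

View pics/top0.png

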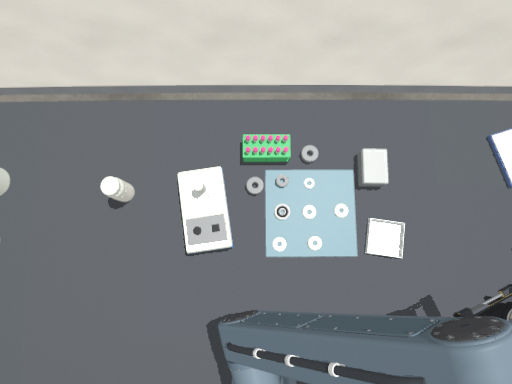

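View pics/side0.png

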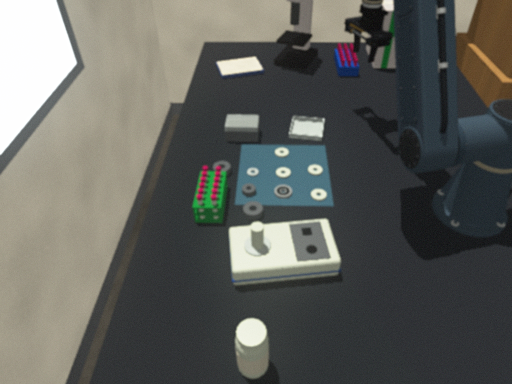

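The top view shows the mixer with the cap at about (200,187), the round key at (197,230) and the square key at (215,228). The rings are grey at (282,181), (255,186) and (310,153), the bearing at (282,212), a small ring at (309,183), and white at (309,212), (341,210), (279,244) and (315,243). The dish is at (385,238). I'll enlarge and measure.

```bash
cat >> h.py <<'E'
def ray(c,uv):
    uv=np.asarray(uv,float).reshape(-1,1,2)
    n=cv2.undistortPoints(uv,c["camera_matrix"],c["D"]).reshape(-1,2)
    E=c["extrinsics"]; d=np.c_[n[:,0],-n[:,1],-np.ones(len(n))]@E[:3,:3]
    return -E[:3,:3].T@E[:3,3], d
def onplane(c,uv,z):
    o,d=ray(c,uv); return o+d*((z-o[2])/d[:,2])[:,None]
def proj(c,P):
    E=c["extrinsics"]; p=np.atleast_2d(P)@E[:3,:3].T+E[:3,3]; p=p*[1,-1,-1]
    return cv2.projectPoints(p,np.zeros(3),np.zeros(3),c["camera_matrix"],c["D"])[0].reshape(-1,2)
E
python3 - <<'E'
from h import *
c=dict(np.load("top0.npz")); s=dict(np.load("side0.npz"))
a=cv2.resize(c["pixels"][140:262,170:370],None,fx=4,fy=4,interpolation=cv2.INTER_CUBIC)
cv2.imwrite("pics/topc.png",a)
b=cv2.resize(s["pixels"][105:290,185:350],None,fx=3.2,fy=3.2,interpolation=cv2.INTER_CUBIC)
cv2.imwrite("pics/sidec.png",b)
E
```

```text
(no output)
```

View pics/topc.png

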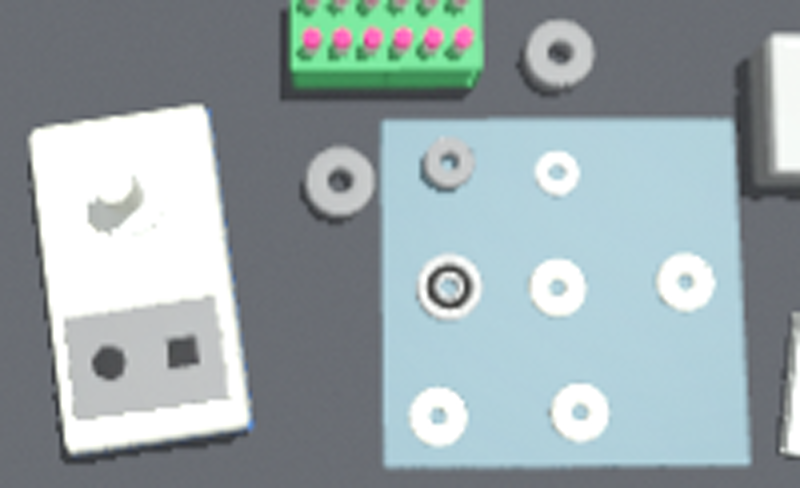

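View pics/sidec.png

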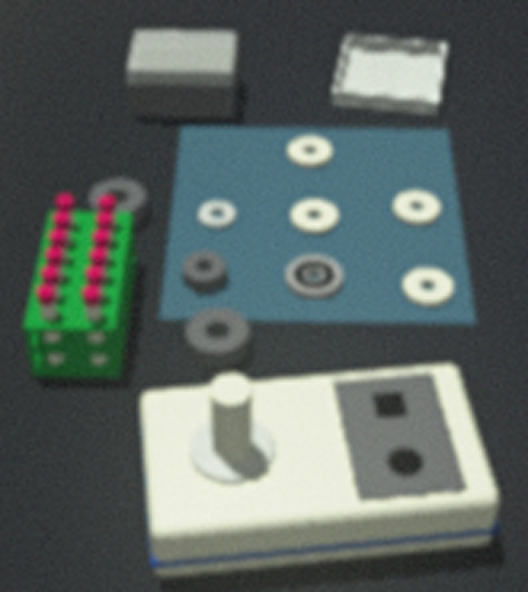

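There are four white spacers: top pixels (309,212), (341,210), (279,244) and (315,243). The bearing, with the dark seal ring, is at (282,212), and the washer is the small bare-metal ring at (309,183). There are three grey collars, at (282,181), (255,186) and (310,153). The smallest is (282,181), so that is the one I need. Next I'll measure everything in both views.

```bash
cat > meas.py <<'E'
from h import *
def lowsat(c):
    f=cv2.resize(c["pixels"],None,fx=4,fy=4,interpolation=cv2.INTER_CUBIC)
    hsv=cv2.cvtColor(f,cv2.COLOR_BGR2HSV); return f,hsv
def blobs(c,m,amin):
    cs,_=cv2.findContours(m.astype(np.uint8)*255,cv2.RETR_EXTERNAL,cv2.CHAIN_APPROX_NONE)
    out=[]
    for k in cs:
        if cv2.contourArea(k)<amin: continue
        M=cv2.moments(k); out.append(((M['m10']/M['m00']+.5)/4-.5,(M['m01']/M['m00']+.5)/4-.5,cv2.contourArea(k)/16,k))
    return out
def mat(c):
    f,h=lowsat(c)
    m=((h[...,1]>80)&(h[...,0]>85)&(h[...,0]<125)&(h[...,2]>60)).astype(np.uint8)*255
    cs,_=cv2.findContours(m,cv2.RETR_EXTERNAL,cv2.CHAIN_APPROX_NONE)
    k=cv2.convexHull(max(cs,key=cv2.contourArea)); hull=np.zeros_like(m); cv2.fillPoly(hull,[k],255)
    hull=cv2.erode(hull,np.ones((9,9)))
    return f,h,(hull>0)
def rings(c):
    f,h,hull=mat(c)
    m=hull&(h[...,1]<80)
    res=[]
    for u,v,A,k in blobs(c,m,400):
        P=onplane(c,(k.reshape(-1,2)+.5)/4-.5,0.005)[:,:2]
        (x,y),r=cv2.minEnclosingCircle(P.astype(np.float32)); area=cv2.contourArea(P.astype(np.float32))
        res.append((u,v,2*np.sqrt(area/np.pi)*1000,onplane(c,[u,v],0.005)[0,:2]))
    return res
if __name__=="__main__":
    for n in("top","side"):
        c=dict(np.load(n+"0.npz")); print(n)
        for r in rings(c): print(np.round(r[:3],1),np.round(r[3]*1000,1))
        f,h=lowsat(c)
        v=h[...,2]; b=dict(top=(180,205,235,245),side=(290,215,335,270))[n]
        sub=np.zeros(v.shape,bool); sub[b[1]*4:b[3]*4,b[0]*4:b[2]*4]=1
        print("V keypad",np.percentile(v[sub],[2,10,50,90]))
        for t in (50,65,80):
            for q in blobs(c,sub&(v<t),200): print("key",t,np.round(q[:3],1),np.round(onplane(c,q[:2],.069)[0]*1000,1))
        # dish depth
    c=dict(np.load("top0.npz")); f,h=lowsat(c); g=h[...,2]; sub=np.zeros(g.shape,bool); sub[210*4:265*4,360*4:412*4]=1
    q=max(blobs(c,sub&(g>100)&(h[...,1]<70),400),key=lambda q:q[2]); 
    P=onplane(c,(q[3].reshape(-1,2)+.5)/4-.5,.02)[:,:2]; print("dish",cv2.minAreaRect((P*1000).astype(np.float32)))
    sub[:]=0; sub[155*4:262*4,170*4:240*4]=1
    for t in(120,160):
        q=max(blobs(c,sub&(g>t),400),key=lambda q:q[2]);P=onplane(c,(q[3].reshape(-1,2)+.5)/4-.5,.066)[:,:2]; print("mixer",cv2.minAreaRect((P*1000).astype(np.float32)))
    z=c["range_z"]; print("range top cap", z[180:196,194:206].min(), np.unravel_index(z[175:200,190:210].argmin(),(25,20)))
E
python3 meas.py
```

```text
top
V keypad [ 81. 115. 197. 255.]
side
[252.9 202.2  27.7] [644.9 -18.1]
[318.3 194.   59.3] [443.5 -58.7]
[282.8 190.9  66.5] [553.6 -70.7]
[248.5 189.3  56.1] [661.3 -75.9]
[252.4 171.4  48.2] [ 653.5 -164.4]
[282.8 171.9  60.3] [ 552.8 -163.4]
[314.8 169.3  60.8] [ 446.5 -179.1]
[281.4 151.7  61.7] [ 557.  -273.6]
V keypad [ 50.  64. 124. 236.]
key 50 [311.5 248.8  25.6] [485.4 212.   69. ]
key 50 [306.5 231.   16.9] [495.  152.7  69. ]
key 65 [311.3 248.9  47. ] [485.9 212.3  69. ]
key 65 [306.4 231.1  42.2] [495.1 152.9  69. ]
key 65 [323.8 219.  131.4] [446.2 108.6  69. ]
key 80 [311.2 248.9  60.8] [486.1 212.2  69. ]
key 80 [306.4 231.1  56.3] [495.1 152.9  69. ]
key 80 [315.7 218.6 219.2] [467.8 107.6  69. ]
dish ((463.62744140625, -415.67425537109375), (178.86505126953125, 191.1045379638672), 87.10161590576172)
mixer ((556.9590454101562, 191.20852661132812), (278.10296630859375, 157.3942413330078), 8.291632652282715)
mixer ((557.3916015625, 191.5516357421875), (272.6402587890625, 152.50393676757812), 8.23969841003418)
range top cap 1.0839609 (np.int64(2), np.int64(13))
```

```bash
cat > m2.py <<'E'
from h import *
from meas import lowsat,blobs
def rings(c,name):
    f,h=lowsat(c); smin=dict(top=30,side=80)[name]
    m=((h[...,1]>smin)&(h[...,0]>85)&(h[...,0]<125)&(h[...,2]>60)).astype(np.uint8)*255
    # work region: mat in world coords
    hull=np.zeros_like(m); W=np.array([[.41,-.325,0],[.70,-.325,0],[.70,.03,0],[.41,.03,0]])
    cs,_=cv2.findContours(m,cv2.RETR_EXTERNAL,cv2.CHAIN_APPROX_NONE)
    k=cv2.convexHull(max(cs,key=cv2.contourArea)); cv2.fillPoly(hull,[k],255); hull=cv2.erode(hull,np.ones((13,13)))>0
    t,_=cv2.threshold(h[...,1][hull].reshape(-1,1),0,255,cv2.THRESH_OTSU)
    med=np.median(h[...,1][hull]); res=[]
    for u,v,A,k in blobs(c,hull&(h[...,1]<t),300):
        P=onplane(c,(k.reshape(-1,2)+.5)/4-.5,0.005)[:,:2]
        res.append((u,v,2*np.sqrt(cv2.contourArea(P.astype(np.float32))/np.pi)*1000,k))
    return res,(t,med)
T=lambda p:np.round(p*1000,1)
if __name__=="__main__":
    for n in("top","side"):
        c=dict(np.load(n+"0.npz")); r,t=rings(c,n); print(n,t)
        for u,v,d,k in r: print(np.round((u,v,d),1),[T(onplane(c,[u,v],z)[0,:2]) for z in(.004,.009)])
    c=dict(np.load("top0.npz")); f,h=lowsat(c); g=h[...,2]; sub=np.zeros(g.shape,bool); sub[217*4:240*4,189*4:222*4]=1
    for t in(110,140):
        for q in blobs(c,sub&(g<t),200): print("key",t,np.round(q[:3],1),T(onplane(c,q[:2],.069)[0]))
    E=c["extrinsics"]
    for n in("top","side"):
        c=dict(np.load(n+"0.npz")); z=c["range_z"]; v,u=np.mgrid[:384,:512]; uv=np.c_[u.ravel(),v.ravel()]
        o,d=ray(c,uv); P=o+d*z.ravel()[:,None]
        P=P[z.ravel()>0]
        near=np.hypot(P[:,0]-.622,P[:,1]-.201)<.03; q=P[near&(P[:,2]>.125)&(P[:,2]<.16)]; print(n,"cap top",len(q),T(q.mean(0)),T(q.min(0)),T(q.max(0)))
        dd=(np.abs(P[:,0]-.46)<.1)&(np.abs(P[:,1]+.41)<.1)&(P[:,2]>.012)&(P[:,2]<.05); q=P[dd]; print(" dish",len(q),cv2.minAreaRect((q[:,:2]*1000).astype(np.float32)))
        for lo,hi,nm in((.004,.03,"mat z"),):
            q=P[(np.hypot(P[:,0]-.6,P[:,1]+.1)<.02)]; print(nm,T(np.median(q[:,2])))
E
python3 m2.py
```

```text
top (34.0, np.float64(51.0))
[327.6 367.  144.7] [array([  46. , -206.7]), array([  47.5, -205.7])]
[467.3 328.6 135.9] [array([ 157.4, -678.1]), array([ 158.5, -675.2])]
[239.1 317.5  32.7] [array([203.5,  79.8]), array([204.4,  79.6])]
side (61.0, np.float64(98.0))
[252.9 202.1  21.4] [array([645. , -19.4]), array([644.6, -14.2])]
[318.3 194.   56.7] [array([443.4, -59.6]), array([444.2, -54.2])]
[282.8 190.9  63.1] [array([553.6, -71.7]), array([553.7, -66.2])]
[248.5 189.3  52.1] [array([661.6, -77. ]), array([661.1, -71.5])]
[252.4 171.4  45.2] [array([ 653.6, -165.4]), array([ 653.2, -159.4])]
[282.8 171.9  57.6] [array([ 552.7, -164.4]), array([ 552.8, -158.5])]
[314.8 169.3  57.9] [array([ 446.3, -180.4]), array([ 447.1, -174.3])]
[281.4 151.7  58.6] [array([ 557. , -275.1]), array([ 557.1, -268.4])]
key 110 [196.7 230.3  42.9] [486.3 214.2  69. ]
key 110 [215.  227.7  39. ] [494.5 155.   69. ]
key 140 [196.7 230.3  51.9] [486.5 214.   69. ]
key 140 [215.2 227.6  49. ] [494.8 154.7  69. ]
top cap top 93 [622.3 201.9 137.9] [607.9 187.3 125.3] [638.6 217.7 143.6]
 dish 230 ((461.4125061035156, -414.1746520996094), (125.48851776123047, 121.51893615722656), 81.14932250976562)
mat z 2.0
side cap top 136 [622.8 205.6 135.4] [608.8 187.  125.7] [638.3 218.7 141.1]
 dish 168 ((463.4565124511719, -415.4384460449219), (127.6652603149414, 121.02587127685547), 81.14848327636719)
mat z -0.5
```

```bash
sed -i 's|    cs,_=cv2.findContours(m,cv2|    roi=np.zeros_like(m); cv2.fillPoly(roi,[np.int32(proj(c,W)*4)],255); m\&=roi\n&|' m2.py; python3 m2.py | head -12
```

```text
top (26.0, np.float64(48.0))
[279.  243.7  49.6] [array([443.1, -55.3]), array([443., -55.])]
[314.4 242.7  49.5] [array([ 445.8, -175.6]), array([ 445.7, -174.7])]
[308.9 211.5  49.8] [array([ 552.2, -159.8]), array([ 551.7, -159. ])]
[281.8 211.3  56.5] [array([553.5, -66.7]), array([552.9, -66.3])]
[340.8 210.1  50.2] [array([ 556.3, -270.5]), array([ 555.8, -269.2])]
[308.8 182.8  38.9] [array([ 652.6, -162.6]), array([ 651.6, -161.8])]
[281.8 180.2  43.5] [array([662.4, -68.5]), array([661.4, -68.1])]
side (61.0, np.float64(98.0))
[252.9 202.1  21.4] [array([645. , -19.4]), array([644.6, -14.2])]
[318.3 194.   56.7] [array([443.4, -59.6]), array([444.3, -54.2])]
[282.8 190.9  63.1] [array([553.6, -71.7]), array([553.7, -66.2])]
```

Emit:
move_arm(commands=[[[9.865, -8.34, 0, 0, 0, 0.4313], [9.865, -8.34, 0, 0, 0, 0.4313], [9.865, -8.34, 0, 0, 0, 0.4313], [9.865, -8.34, 0, 0, 0, 0.4313], [9.865, -8.34, 0, 0, 0, 0.4313], [9.865, -8.34, 0, 0, 0, 0.4313], [9.865, -8.34, 0, 0, 0, 0.4313], [9.865, -8.34, 0, 0, 0, 0.4313], [9.865, -8.34, 0, 0, 0, 0.4313], [9.865, -8.34, 0, 0, 0, 0.4313], [9.865, -8.34, 0, 0, 0, 0.4313], [9.865, -8.34, 0, 0, 0, 0.4313]]], claw=-1, squeeze=20)

```text
time: 1.6
position: [0.4799, -0.1014, 0.4047]
tool_rot: [1.0, -0.002, -0.0, 0.0]
ft_force: [-0.2, -0.4, -0.0]
grip_width: 0.0871
grip_force: 0.0
```

Emit:
move_arm(commands=[[[3.56, -7.56, 0, 0, 0, 0], [3.56, -7.56, 0, 0, 0, 0], [3.56, -7.56, 0, 0, 0, 0], [3.56, -7.56, 0, 0, 0, 0], [3.56, -7.56, 0, 0, 0, 0], [3.56, -7.56, 0, 0, 0, 0], [3.56, -7.56, 0, 0, 0, 0], [3.56, -7.56, 1.5, 0, 0, 0], [3.56, -7.56, 3.0, 0, 0, 0], [3.56, -7.56, 3.0, 0, 0, 0], [3.56, -7.56, 3.0, 0, 0, 0]]])

```text
time: 2.98
position: [0.6238, 0.2011, 0.2867]
tool_rot: [1.0, -0.001, 0.001, -0.0]
ft_force: [0.9, 0.7, 0.8]
grip_width: 0.0872
grip_force: 0.0
```

Emit:
move_arm(commands=[[[0, 0, 0, 0, 0, 0], [0, 0, 0, 0, 0, 0], [0, 0, 0, 0, 0, 0], [0, 0, 0, 0, 0, 0], [0, 0, 0, 0, 0, 0], [0, 0, 0, 0, 0, 0], [0, 0, -1, 0, 0, 0], [0, 0, -2.5, 0, 0, 0], [0, 0, -2.5, 0, 0, 0], [0, 0, -2.5, 0, 0, 0]]], claw=1)

```text
time: 4.22
position: [0.6223, 0.2023, 0.3844]
tool_rot: [1.0, -0.0, -0.0, 0.0]
ft_force: [-0.5, -0.8, -1.4]
grip_width: 0.0313
grip_force: 20.0
```

Emit:
move_arm(commands=[[[-4, 15.43, 0, 0, 0, 0], [-4, 15.43, 0, 0, 0, 0], [-4, 15.43, 0, 0, 0, 0], [-4, 15.43, 0, 0, 0, 0], [-4, 15.43, 0, 0, 0, 0], [-4, 15.43, 0, 0, 0, 0], [-4, 15.43, 0, 0, 0, 0], [-4, 15.43, 0, 0, 0, 0], [-4, 15.43, 0, 0, 0, 0], [-4, 15.43, 0, 0, 0, 0], [-4, 15.43, 0, 0, 0, 0], [-4, 15.43, 0, 0, 0, 0]]])

```text
time: 5.72
position: [0.4618, -0.4149, 0.3826]
tool_rot: [1.0, -0.001, -0.001, -0.002]
ft_force: [1.0, 0.5, -0.5]
grip_width: 0.0314
grip_force: 20.0
```

Emit:
move_arm(commands=[[[0, 0, 0, 0, 0, 0], [0, 0, 1.5, 0, 0, 0], [0, 0, 3, 0, 0, 0], [0, 0, 3.8, 0, 0, 0], [0, 0, 4.1, 0, 0, 0], [0, 0, 4.1, 0, 0, 0], [0, 0, 4.1, 0, 0, 0], [0, 0, 4.1, 0, 0, 0]]])

```text
time: 6.72
position: [0.4629, -0.4144, 0.2214]
tool_rot: [1.0, 0.0, 0.0, 0.0]
ft_force: [0.2, -0.0, -0.0]
grip_width: 0.032
grip_force: 20.0
```

Emit:
move_arm(commands=[[[0, 0, 0.05, 0, 0, 0], [0, 0, 0.05, 0, 0, 0], [0, 0, 0.05, 0, 0, 0], [0, 0, 0.05, 0, 0, 0], [0, 0, 0.05, 0, 0, 0], [0, 0, 0.05, 0, 0, 0], [0, 0, -1.5, 0, 0, 0], [0, 0, -3, 0, 0, 0], [0, 0, -4, 0, 0, 0], [0, 0, -4, 0, 0, 0]]], claw=-0.5)

```text
time: 7.98
position: [0.4632, -0.4155, 0.3851]
tool_rot: [1.0, -0.0, 0.003, 0.004]
ft_force: [-0.2, 0.6, -0.4]
grip_width: 0.0654
grip_force: 0.0
```

```bash
cat > look.py <<'E'
from h import *
from m2 import rings,T
import sys,time
c=camera("top")
for u,v,d,k in rings(c,"top")[0]: print(np.round((u,v,d),1),T(onplane(c,[u,v],.004)[0,:2]))
s=camera("side")
if len(sys.argv)>1:
    a,b=[cv2.resize(x["pixels"][y0:y1,x0:x1],(400,400),interpolation=cv2.INTER_CUBIC) for x,y0,y1,x0,x1 in((c,140,240,160,260),(s,180,290,210,320))]
    cv2.imwrite("pics/"+sys.argv[1],np.hstack([a,b]))
def pts(c):
    z=c["range_z"]; v,u=np.mgrid[:384,:512]; o,d=ray(c,np.c_[u.ravel(),v.ravel()]); return (o+d*z.ravel()[:,None])[z.ravel()>0]
for n,x in(("top",c),("side",s)):
    P=pts(x)
    q=P[(np.hypot(P[:,0]-.6223,P[:,1]-.2023)<.045)&(P[:,2]>.078)]
    r=q[q[:,2]<.2]; print(n,"near shaft n",len(r), T(np.percentile(r[:,2],[5,25,50,75,95,100])) if len(r) else "")
o=get_obs(); print(o["time"],T(o["position"]))
E
python3 look.py s1.png; python3 - <<'E'
from h import *
s=camera("side"); cv2.imwrite("pics/dish.png",cv2.resize(s["pixels"][90:150,270:350],(480,360)))
E
```

```text
[279.  243.7  49.5] [443.1 -55.3]
[314.4 242.7  49.5] [ 445.7 -175.5]
[308.8 211.5  49.7] [ 552.2 -159.8]
[281.8 211.3  56.5] [553.4 -66.7]
[340.8 210.1  50.2] [ 556.3 -270.5]
[308.8 182.8  38.8] [ 652.6 -162.6]
[281.8 180.2  43.5] [662.4 -68.5]
top near shaft n 22 [ 84.2 103.5 124.2 128.8 130.4 133.4]
side near shaft n 70 [ 81.4  91.4 104.3 120.4 128.2 130.7]
8.075 [ 462.2 -414.4  380.8]
```

View pics/dish.png

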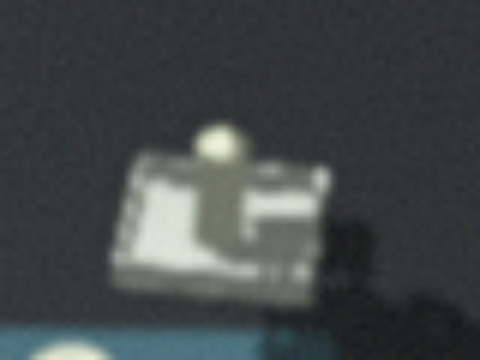

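View pics/s1.png

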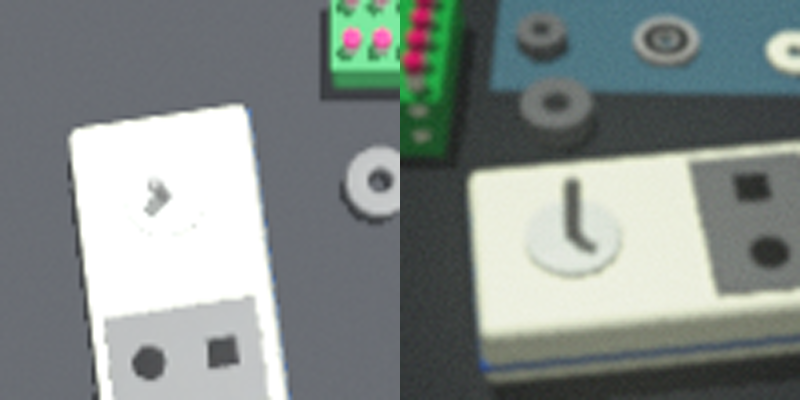

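The cap is standing in the dish and the shaft is bare (side pixel about (257,230) at its top). I'll refine the shaft's x from the side view and its y from the top view's flange and depth.

```bash
python3 - <<'E'
from h import *
from m2 import T
s=camera("side"); g=cv2.cvtColor(s["pixels"],cv2.COLOR_BGR2GRAY).astype(float)
for v in (232,235,238,241):
    w=np.clip(190-g[v,247:268],0,None); u=(w*np.arange(247,268)).sum()/w.sum()
    # x of vertical shaft: intersect with plane y=.2023
    o,d=ray(s,[u,v]); t=(.2023-o[1])/d[0,1]; print(v,round(u,2),T((o+t*d[0])))
print(T(onplane(s,[257.6,245.7],.070)[0]))
c=camera("top"); g=cv2.cvtColor(c["pixels"],cv2.COLOR_BGR2GRAY)
# rows of top-view shaft
print(g[176:202,188:214]); print(proj(c,[[.6223,.2023,.13],[.6223,.2023,.07]]))
E
```

```text
232 256.82 [622.  202.3 117.8]
235 256.95 [621.8 202.3 106.7]
238 256.98 [622.  202.3  95.4]
241 256.98 [622.2 202.3  83.9]
[620.7 205.9  70. ]
[[255 255 255 255 255 255 255 255 255 255 255 255 255 255 255 255 255 255
  255 255 255 255 255 255 255 255]
 [255 255 255 255 255 255 255 255 255 255 255 255 255 255 255 255 255 255
  255 255 255 255 255 255 255 255]
 [255 255 255 255 255 255 255 255 255 255 255 255 255 255 255 255 255 255
  255 255 255 255 255 255 255 255]
 [255 255 255 255 255 255 255 255 255 255 255 255 255 255 255 255 255 255
  255 255 255 255 255 255 255 255]
 [255 255 255 255 255 255 255 255 255 255 255 255 255 255 255 255 255 255
  255 255 255 255 255 255 255 255]
 [255 255 255 255 255 255 255 255 255 255 255 255 255 255 255 255 255 255
  255 255 255 255 255 255 255 255]
 [255 255 255 255 255 255 255 255 255 255 255 255 255 255 255 255 255 255
  255 255 255 255 255 255 255 255]
 [255 255 255 255 255 255 255 255 255 255 255 255 255 255 255 255 255 255
  255 255 255 255 255 255 255 255]
 [255 255 255 255 255 255 255 255 255 243 240 244 255 255 255 255 255 255
  255 255 
[... 1237 characters left out ...]
 255 255 255 252 255 255 255 255 255 255 255 255 255 255 255
  255 253 227 255 255 255 255 255]
 [255 255 255 255 255 255 255 244 255 255 255 255 255 255 255 255 255 255
  251 254 255 255 255 255 255 255]
 [255 255 255 255 255 255 255 255 255 243 255 255 255 255 255 247 249 252
  255 255 255 255 255 255 255 255]
 [255 255 255 255 255 255 255 255 255 255 255 255 255 255 255 255 255 255
  255 255 255 255 255 255 255 255]
 [255 255 255 255 255 255 255 255 255 255 255 255 255 255 255 255 255 255
  255 255 255 255 255 255 255 255]
 [255 255 255 255 255 255 255 255 255 255 255 255 255 255 255 255 255 255
  255 255 255 255 255 255 255 255]]
[[198.28085278 185.46566444]
 [201.13246213 188.71079923]]
```

Emit:
move_arm(commands=[[[2.27, -8.705, 0, 0, 0, 0], [2.27, -8.705, 0, 0, 0, 0], [2.27, -8.705, 0, 0, 0, 0], [2.27, -8.705, 0, 0, 0, 0], [2.27, -8.705, 0, 0, 0, 0], [2.27, -8.705, 0, 0, 0, 0], [2.27, -8.705, 0, 0, 0, 0], [2.27, -8.705, 1.5, 0, 0, 0], [2.27, -8.705, 3, 0, 0, 0], [2.27, -8.705, 4.4, 0, 0, 0], [2.27, -8.705, 4.9, 0, 0, 0], [2.27, -8.705, 4.9, 0, 0, 0]]], claw=-0.7)

```text
time: 9.72
position: [0.5527, -0.0677, 0.1834]
tool_rot: [1.0, -0.001, -0.002, -0.0]
ft_force: [0.6, 0.4, 0.2]
grip_width: 0.0739
grip_force: 0.0
```

Emit:
move_arm(commands=[[[0, 0, 0, 0, 0, 0], [0, 0, 0, 0, 0, 0], [0, 0, 0, 0, 0, 0], [0, 0, 0, 0, 0, 0], [0, 0, 0, 0, 0, 0], [0, 0, 0, 0, 0, 0], [0, 0, -1.5, 0, 0, 0], [0, 0, -3, 0, 0, 0], [0, 0, -4, 0, 0, 0], [0, 0, -4, 0, 0, 0], [0, 0, -4, 0, 0, 0]]], claw=1)

```text
time: 11.1
position: [0.5528, -0.0664, 0.3441]
tool_rot: [1.0, -0.0, -0.001, -0.0]
ft_force: [-0.9, 0.1, -1.3]
grip_width: 0.0544
grip_force: 20.0
```

Emit:
move_arm(commands=[[[1.72, -6.72, 0, 0, 0, 0], [1.72, -6.72, 0, 0, 0, 0], [1.72, -6.72, 0, 0, 0, 0], [1.72, -6.72, 0, 0, 0, 0], [1.72, -6.72, 0, 0, 0, 0], [1.72, -6.72, 0, 0, 0, 0], [1.72, -6.72, 0, 0, 0, 0], [1.72, -6.72, 0, 0, 0, 0], [1.72, -6.72, 0, 0, 0, 0]]])

```text
time: 12.22
position: [0.6224, 0.2009, 0.3447]
tool_rot: [1.0, -0.001, -0.0, 0.0]
ft_force: [-0.7, -0.5, -1.2]
grip_width: 0.0546
grip_force: 20.0
```

```bash
python3 - <<'E'
from h import *
o=get_obs(); print(o["position"],o["grip_width"])
s=camera("side"); print(proj(s,[[.622,.2023,.165]]))
cv2.imwrite("pics/b1.png",cv2.resize(s["pixels"][150:260,200:320],(720,660))[:600])
E
```

```text
[0.62244468 0.20089176 0.34468784] 0.05455818633419447
[[256.43740759 218.72492564]]
```

View pics/b1.png

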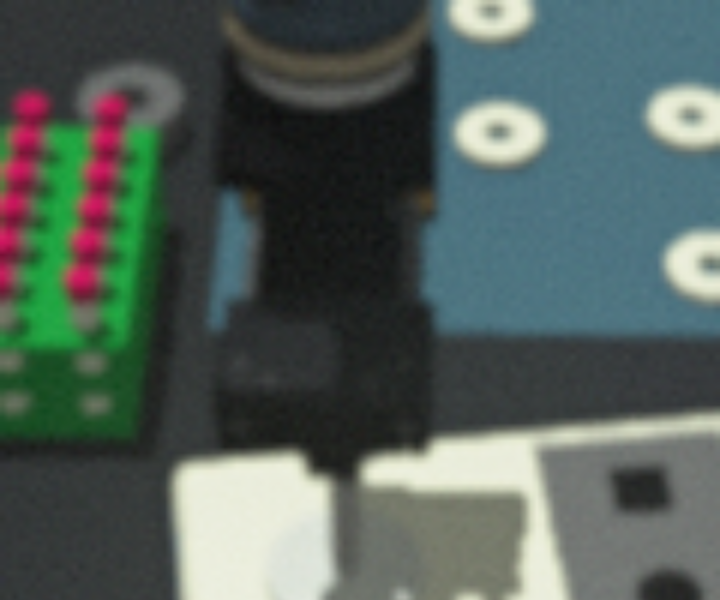

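The held bearing is hidden behind the fingers, above the shaft at about (345,480) in the crop. I'll lower it while watching the force.

Emit:
move_arm(commands=[[[0, 0, 0.6, 0, 0, 0], [0, 0, 0.75, 0, 0, 0], [0, 0, 0.9, 0, 0, 0], [0, 0, 1.05, 0, 0, 0], [0, 0, 1.05, 0, 0, 0]]])

```text
time: 12.9
position: [0.6223, 0.2022, 0.3025]
tool_rot: [1.0, -0.0, -0.0, 0.0]
ft_force: [-0.2, -0.9, -0.9]
grip_width: 0.0547
grip_force: 20.0
```

Emit:
move_arm(commands=[[[0, 0, 0.2, 0, 0, 0], [0, 0, 0.4, 0, 0, 0], [0, 0, 0.6, 0, 0, 0], [0, 0, 0.8, 0, 0, 0], [0, 0, 1.0, 0, 0, 0], [0, 0, 1.1, 0, 0, 0], [0, 0, 1.1, 0, 0, 0]]])

```text
time: 13.78
position: [0.6223, 0.2022, 0.2583]
tool_rot: [1.0, -0.0, -0.0, 0.0]
ft_force: [-0.3, 0.3, -1.9]
grip_width: 0.0545
grip_force: 20.0
```

Emit:
move_arm(commands=[[[0, 0, 0.08, 0, 0, 0], [0, 0, 0.08, 0, 0, 0], [0, 0, 0.08, 0, 0, 0], [0, 0, 0.08, 0, 0, 0], [0, 0, 0.08, 0, 0, 0], [0, 0, -1, 0, 0, 0], [0, 0, -2.15, 0, 0, 0], [0, 0, -2.15, 0, 0, 0]]], claw=-0.7)

```text
time: 14.78
position: [0.6238, 0.2025, 0.3494]
tool_rot: [1.0, -0.0, 0.005, -0.001]
ft_force: [0.9, -0.1, -0.1]
grip_width: 0.0736
grip_force: 0.0
```

```bash
python3 look.py s2.png
```

```text
[279.  243.7  49.6] [443.  -55.3]
[314.4 242.7  49.6] [ 445.8 -175.5]
[308.9 211.5  49.7] [ 552.2 -159.8]
[340.8 210.1  50.3] [ 556.3 -270.5]
[308.8 182.8  38.8] [ 652.6 -162.6]
[281.8 180.2  43.5] [662.4 -68.5]
top near shaft n 23 [78.7 79.3 80.3 81.7 84.2 86. ]
side near shaft n 229 [ 78.3  79.   80.3 101.3 179.7 188.3]
14.875 [622.2 202.1 345.2]
```

View pics/s2.png

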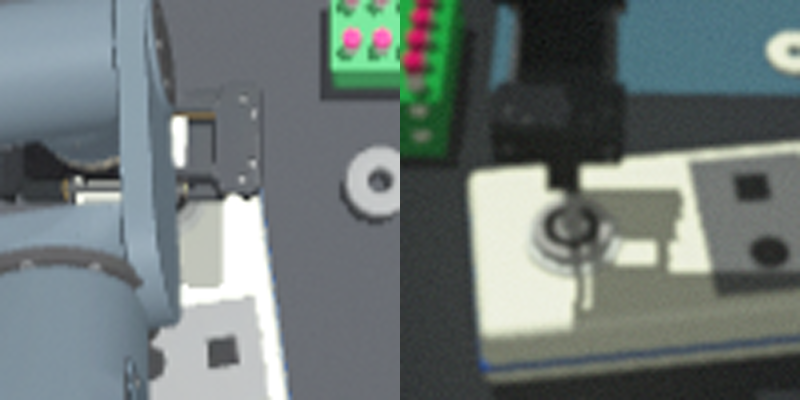

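The bearing is seated around the shaft at about (573,225) in the crop, and its top reads 79–80 mm. Spacer A is next.

Emit:
move_arm(commands=[[[-4.47, 6.43, 0, 0, 0, 0], [-4.47, 6.43, 0, 0, 0, 0], [-4.47, 6.43, 0, 0, 0, 0], [-4.47, 6.43, 0, 0, 0, 0], [-4.47, 6.43, 0, 0, 0, 0], [-4.47, 6.43, 0, 0, 0, 0], [-4.47, 6.43, 0, 0, 0, 0], [-4.47, 6.43, 1.5, 0, 0, 0], [-4.47, 6.43, 3, 0, 0, 0], [-4.47, 6.43, 3.8, 0, 0, 0], [-4.47, 6.43, 4.0, 0, 0, 0], [-4.47, 6.43, 4.0, 0, 0, 0]]])

```text
time: 16.38
position: [0.444, -0.0539, 0.1845]
tool_rot: [1.0, 0.001, -0.0, -0.0]
ft_force: [-0.4, -0.5, -0.3]
grip_width: 0.0735
grip_force: 0.0
```

Emit:
move_arm(commands=[[[0, 0, 0, 0, 0, 0], [0, 0, 0, 0, 0, 0], [0, 0, 0, 0, 0, 0], [0, 0, 0, 0, 0, 0], [0, 0, 0, 0, 0, 0], [0, 0, 0, 0, 0, 0], [0, 0, 0, 0, 0, 0], [0, 0, -1.5, 0, 0, 0], [0, 0, -3, 0, 0, 0], [0, 0, -4, 0, 0, 0], [0, 0, -4, 0, 0, 0], [0, 0, -4, 0, 0, 0]]], claw=1)

```text
time: 17.88
position: [0.4429, -0.0548, 0.3442]
tool_rot: [1.0, -0.0, -0.001, -0.0]
ft_force: [-0.3, -0.9, -0.4]
grip_width: 0.0463
grip_force: 20.0
```

Emit:
move_arm(commands=[[[4.47, -6.43, 0, 0, 0, 0], [4.47, -6.43, 0, 0, 0, 0], [4.47, -6.43, 0, 0, 0, 0], [4.47, -6.43, 0, 0, 0, 0], [4.47, -6.43, 0, 0, 0, 0], [4.47, -6.43, 0, 0, 0, 0], [4.47, -6.43, 0, 0, 0, 0], [4.47, -6.43, 0, 0, 0, 0], [4.47, -6.43, 0.6, 0, 0, 0], [4.47, -6.43, 0.8, 0, 0, 0], [4.47, -6.43, 1.0, 0, 0, 0], [4.47, -6.43, 1.0, 0, 0, 0]]])

```text
time: 19.38
position: [0.6223, 0.2018, 0.3044]
tool_rot: [1.0, -0.001, -0.0, 0.0]
ft_force: [-0.1, -0.1, 0.2]
grip_width: 0.0466
grip_force: 20.0
```

Emit:
move_arm(commands=[[[0, 0, 0.2, 0, 0, 0], [0, 0, 0.4, 0, 0, 0], [0, 0, 0.6, 0, 0, 0], [0, 0, 0.8, 0, 0, 0], [0, 0, 0.95, 0, 0, 0], [0, 0, 0.95, 0, 0, 0]]])

```text
time: 20.12
position: [0.6223, 0.2021, 0.2661]
tool_rot: [1.0, -0.0, -0.001, 0.0]
ft_force: [-0.5, 0.3, -0.1]
grip_width: 0.0464
grip_force: 20.0
```

Emit:
move_arm(commands=[[[0, 0, 0, 0, 0, 0], [0, 0, 0, 0, 0, 0], [0, 0, 0, 0, 0, 0], [0, 0, 0, 0, 0, 0], [0, 0, 0, 0, 0, 0], [0, 0, -1, 0, 0, 0], [0, 0, -1.95, 0, 0, 0], [0, 0, -1.95, 0, 0, 0]]], claw=-0.7)

```text
time: 21.12
position: [0.6236, 0.2024, 0.3486]
tool_rot: [1.0, -0.0, 0.004, -0.001]
ft_force: [0.4, -0.6, 0.1]
grip_width: 0.0739
grip_force: 0.0
```

```bash
python3 look.py s3.png
```

```text
[314.4 242.7  49.5] [ 445.7 -175.5]
[308.9 211.5  49.8] [ 552.2 -159.8]
[340.8 210.1  50.3] [ 556.3 -270.6]
[308.8 182.8  38.8] [ 652.6 -162.6]
[281.8 180.2  43.5] [662.3 -68.5]
top near shaft n 24 [ 79.5  83.2  86.8  88.5  92.3 170.1]
side near shaft n 312 [ 79.   85.   87.1  89.  172.8 184.1]
21.225 [622.2 202.1 344.9]
```

View pics/s3.png

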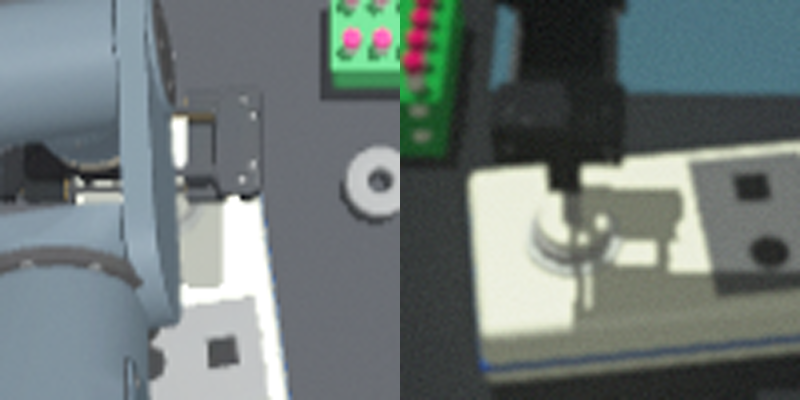

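Spacer A is on the bearing, with its top at about 87–88 mm. Spacer B is next.

Emit:
move_arm(commands=[[[-4.4, 9.43, 0, 0, 0, 0], [-4.4, 9.43, 0, 0, 0, 0], [-4.4, 9.43, 0, 0, 0, 0], [-4.4, 9.43, 0, 0, 0, 0], [-4.4, 9.43, 0, 0, 0, 0], [-4.4, 9.43, 0, 0, 0, 0], [-4.4, 9.43, 0, 0, 0, 0], [-4.4, 9.43, 0, 0, 0, 0], [-4.4, 9.43, 1.5, 0, 0, 0], [-4.4, 9.43, 3, 0, 0, 0], [-4.4, 9.43, 4.0, 0, 0, 0], [-4.4, 9.43, 4.0, 0, 0, 0]]])

```text
time: 22.72
position: [0.446, -0.1734, 0.1835]
tool_rot: [1.0, 0.0, -0.001, -0.001]
ft_force: [0.3, 0.4, 0.2]
grip_width: 0.074
grip_force: 0.0
```

Emit:
move_arm(commands=[[[0, 0, 0, 0, 0, 0], [0, 0, 0, 0, 0, 0], [0, 0, 0, 0, 0, 0], [0, 0, 0, 0, 0, 0], [0, 0, 0, 0, 0, 0], [0, 0, 0, 0, 0, 0], [0, 0, 0, 0, 0, 0], [0, 0, -1.5, 0, 0, 0], [0, 0, -3, 0, 0, 0], [0, 0, -4, 0, 0, 0], [0, 0, -4, 0, 0, 0], [0, 0, -4, 0, 0, 0]]], claw=1)

```text
time: 24.22
position: [0.4457, -0.1746, 0.3443]
tool_rot: [1.0, -0.0, -0.001, -0.0]
ft_force: [-0.2, 0.5, 0.3]
grip_width: 0.0466
grip_force: 20.0
```

Emit:
move_arm(commands=[[[4.4, -9.43, 0, 0, 0, 0], [4.4, -9.43, 0, 0, 0, 0], [4.4, -9.43, 0, 0, 0, 0], [4.4, -9.43, 0, 0, 0, 0], [4.4, -9.43, 0, 0, 0, 0], [4.4, -9.43, 0, 0, 0, 0], [4.4, -9.43, 0, 0, 0, 0], [4.4, -9.43, 0, 0, 0, 0], [4.4, -9.43, 0, 0, 0, 0], [4.4, -9.43, 0.6, 0, 0, 0], [4.4, -9.43, 0.8, 0, 0, 0], [4.4, -9.43, 0.8, 0, 0, 0]]])

```text
time: 25.72
position: [0.622, 0.201, 0.3118]
tool_rot: [1.0, -0.001, -0.001, 0.0]
ft_force: [0.8, 0.2, 0.4]
grip_width: 0.0464
grip_force: 20.0
```

Emit:
move_arm(commands=[[[0, 0, 0.2, 0, 0, 0], [0, 0, 0.4, 0, 0, 0], [0, 0, 0.6, 0, 0, 0], [0, 0, 0.8, 0, 0, 0], [0, 0, 0.95, 0, 0, 0], [0, 0, 0.95, 0, 0, 0]]])

```text
time: 26.48
position: [0.6222, 0.2022, 0.274]
tool_rot: [1.0, -0.0, -0.001, 0.0]
ft_force: [-0.4, -0.1, -0.4]
grip_width: 0.0464
grip_force: 20.0
```

Emit:
move_arm(commands=[[[0, 0, 0, 0, 0, 0], [0, 0, 0, 0, 0, 0], [0, 0, 0, 0, 0, 0], [0, 0, 0, 0, 0, 0], [0, 0, 0, 0, 0, 0], [0, 0, -1, 0, 0, 0], [0, 0, -1.75, 0, 0, 0], [0, 0, -1.75, 0, 0, 0]]], claw=-0.7)

```text
time: 27.48
position: [0.6233, 0.2023, 0.3477]
tool_rot: [1.0, -0.0, 0.003, -0.0]
ft_force: [0.2, 0.2, -1.0]
grip_width: 0.0741
grip_force: 0.0
```

```bash
python3 look.py
```

```text
[308.9 211.5  49.8] [ 552.2 -159.8]
[340.8 210.1  50.3] [ 556.3 -270.5]
[308.8 182.8  38.8] [ 652.6 -162.6]
[281.8 180.2  43.5] [662.4 -68.5]
top near shaft n 22 [ 78.6  80.6  94.1  97.6 100.9 177.2]
side near shaft n 341 [ 79.   88.1  94.4  96.4 173.7 184.9]
27.575 [622.1 202.1 344.5]
```

Emit:
move_arm(commands=[[[-1.75, 9.05, 0, 0, 0, 0], [-1.75, 9.05, 0, 0, 0, 0], [-1.75, 9.05, 0, 0, 0, 0], [-1.75, 9.05, 0, 0, 0, 0], [-1.75, 9.05, 0, 0, 0, 0], [-1.75, 9.05, 0, 0, 0, 0], [-1.75, 9.05, 0, 0, 0, 0], [-1.75, 9.05, 0, 0, 0, 0], [-1.75, 9.05, 1.5, 0, 0, 0], [-1.75, 9.05, 3, 0, 0, 0], [-1.75, 9.05, 4.0, 0, 0, 0], [-1.75, 9.05, 4.0, 0, 0, 0]]])

```text
time: 29.08
position: [0.553, -0.1577, 0.1839]
tool_rot: [1.0, 0.001, -0.0, -0.0]
ft_force: [-0.3, 0.2, -0.6]
grip_width: 0.0739
grip_force: 0.0
```

Emit:
move_arm(commands=[[[0, 0, 0, 0, 0, 0], [0, 0, 0, 0, 0, 0], [0, 0, 0, 0, 0, 0], [0, 0, 0, 0, 0, 0], [0, 0, 0, 0, 0, 0], [0, 0, 0, 0, 0, 0], [0, 0, 0, 0, 0, 0], [0, 0, -1.5, 0, 0, 0], [0, 0, -3, 0, 0, 0], [0, 0, -4, 0, 0, 0], [0, 0, -4, 0, 0, 0], [0, 0, -4, 0, 0, 0]]], claw=1)

```text
time: 30.58
position: [0.5517, -0.1596, 0.3441]
tool_rot: [1.0, -0.0, -0.001, -0.0]
ft_force: [-0.3, -0.4, -1.0]
grip_width: 0.0467
grip_force: 20.0
```

Emit:
move_arm(commands=[[[1.75, -9.05, 0, 0, 0, 0], [1.75, -9.05, 0, 0, 0, 0], [1.75, -9.05, 0, 0, 0, 0], [1.75, -9.05, 0, 0, 0, 0], [1.75, -9.05, 0, 0, 0, 0], [1.75, -9.05, 0, 0, 0, 0], [1.75, -9.05, 0, 0, 0, 0], [1.75, -9.05, 0, 0, 0, 0], [1.75, -9.05, 0, 0, 0, 0], [1.75, -9.05, 0.6, 0, 0, 0], [1.75, -9.05, 0.6, 0, 0, 0]]])

```text
time: 31.95
position: [0.6217, 0.2004, 0.3189]
tool_rot: [1.0, -0.001, -0.003, 0.0]
ft_force: [-0.3, -0.1, -1.6]
grip_width: 0.0469
grip_force: 20.0
```

Emit:
move_arm(commands=[[[0, 0, 0.2, 0, 0, 0], [0, 0, 0.4, 0, 0, 0], [0, 0, 0.6, 0, 0, 0], [0, 0, 0.8, 0, 0, 0], [0, 0, 0.95, 0, 0, 0], [0, 0, 0.95, 0, 0, 0]]])

```text
time: 32.7
position: [0.6222, 0.2022, 0.282]
tool_rot: [1.0, -0.0, -0.001, 0.0]
ft_force: [-0.1, -0.7, -1.2]
grip_width: 0.0467
grip_force: 20.0
```

Emit:
move_arm(commands=[[[0, 0, 0, 0, 0, 0], [0, 0, 0, 0, 0, 0], [0, 0, 0, 0, 0, 0], [0, 0, 0, 0, 0, 0], [0, 0, 0, 0, 0, 0], [0, 0, -1, 0, 0, 0], [0, 0, -1.55, 0, 0, 0], [0, 0, -1.55, 0, 0, 0]]], claw=-0.7)

```text
time: 33.7
position: [0.6231, 0.2023, 0.3469]
tool_rot: [1.0, -0.0, 0.002, -0.0]
ft_force: [-0.3, -0.0, -0.3]
grip_width: 0.0742
grip_force: 0.0
```

```bash
python3 look.py
```

```text
[340.8 210.1  50.3] [ 556.3 -270.5]
[308.8 182.8  38.8] [ 652.6 -162.6]
[281.8 180.2  43.5] [662.3 -68.5]
top near shaft n 23 [ 79.9  86.  103.1 105.  169.  177.6]
side near shaft n 370 [ 79.1  88.2 101.4 104.3 172.3 184.8]
33.8 [622.  202.1 344.2]
```

Emit:
move_arm(commands=[[[-1.65, 11.81, 0, 0, 0, 0], [-1.65, 11.81, 0, 0, 0, 0], [-1.65, 11.81, 0, 0, 0, 0], [-1.65, 11.81, 0, 0, 0, 0], [-1.65, 11.81, 0, 0, 0, 0], [-1.65, 11.81, 0, 0, 0, 0], [-1.65, 11.81, 0, 0, 0, 0], [-1.65, 11.81, 0, 0, 0, 0], [-1.65, 11.81, 0, 0, 0, 0], [-1.65, 11.81, 0, 0, 0, 0], [-1.65, 11.81, 1.5, 0, 0, 0], [-1.65, 11.81, 2.5, 0, 0, 0]]])

```text
time: 35.3
position: [0.5559, -0.2677, 0.2428]
tool_rot: [1.0, 0.001, -0.001, -0.001]
ft_force: [1.1, 0.5, 0.6]
grip_width: 0.0737
grip_force: 0.0
```

Emit:
move_arm(commands=[[[0, 0, 1.0, 0, 0, 0], [0, 0, 1.5, 0, 0, 0], [0, 0, 1.5, 0, 0, 0]]])

```text
time: 35.67
position: [0.5565, -0.2687, 0.1845]
tool_rot: [1.0, 0.001, -0.0, -0.0]
ft_force: [0.0, -0.7, -0.3]
grip_width: 0.0739
grip_force: 0.0
```

Emit:
move_arm(commands=[[[0, 0, 0, 0, 0, 0], [0, 0, 0, 0, 0, 0], [0, 0, 0, 0, 0, 0], [0, 0, 0, 0, 0, 0], [0, 0, 0, 0, 0, 0], [0, 0, 0, 0, 0, 0], [0, 0, 0, 0, 0, 0], [0, 0, -1.5, 0, 0, 0], [0, 0, -3, 0, 0, 0], [0, 0, -4, 0, 0, 0], [0, 0, -4, 0, 0, 0], [0, 0, -4, 0, 0, 0]]], claw=1)

```text
time: 37.17
position: [0.5556, -0.2699, 0.3437]
tool_rot: [1.0, -0.0, -0.001, -0.001]
ft_force: [-0.4, 0.5, -0.6]
grip_width: 0.0466
grip_force: 20.0
```

Emit:
move_arm(commands=[[[1.65, -11.81, 0, 0, 0, 0], [1.65, -11.81, 0, 0, 0, 0], [1.65, -11.81, 0, 0, 0, 0], [1.65, -11.81, 0, 0, 0, 0], [1.65, -11.81, 0, 0, 0, 0], [1.65, -11.81, 0, 0, 0, 0], [1.65, -11.81, 0, 0, 0, 0], [1.65, -11.81, 0, 0, 0, 0], [1.65, -11.81, 0, 0, 0, 0], [1.65, -11.81, 0, 0, 0, 0], [1.65, -11.81, 0.4, 0, 0, 0], [1.65, -11.81, 0.4, 0, 0, 0]]])

```text
time: 38.67
position: [0.6217, 0.2006, 0.3264]
tool_rot: [1.0, -0.001, -0.003, 0.0]
ft_force: [-0.1, -0.4, -0.4]
grip_width: 0.0474
grip_force: 20.0
```

Emit:
move_arm(commands=[[[0, 0, 0.2, 0, 0, 0], [0, 0, 0.4, 0, 0, 0], [0, 0, 0.6, 0, 0, 0], [0, 0, 0.8, 0, 0, 0], [0, 0, 0.95, 0, 0, 0], [0, 0, 0.95, 0, 0, 0]]])

```text
time: 39.42
position: [0.6222, 0.2022, 0.29]
tool_rot: [1.0, -0.0, -0.001, 0.0]
ft_force: [-0.1, 0.3, -1.0]
grip_width: 0.0473
grip_force: 20.0
```

Emit:
move_arm(commands=[[[0, 0, 0, 0, 0, 0], [0, 0, 0, 0, 0, 0], [0, 0, 0, 0, 0, 0], [0, 0, 0, 0, 0, 0], [0, 0, 0, 0, 0, 0], [0, 0, -0.8, 0, 0, 0], [0, 0, -1.35, 0, 0, 0], [0, 0, -1.35, 0, 0, 0]]], claw=-0.7)

```text
time: 40.42
position: [0.623, 0.2023, 0.3468]
tool_rot: [1.0, -0.0, 0.002, -0.0]
ft_force: [-0.3, 0.0, 0.6]
grip_width: 0.0742
grip_force: 0.0
```

```bash
python3 look.py s4.png
```

```text
[308.8 182.8  39.1] [ 652.6 -162.6]
[281.8 180.2  43.7] [662.4 -68.5]
top near shaft n 25 [ 79.3  81.8 100.2 115.1 173.2 180.3]
side near shaft n 393 [ 79.1  90.  108.1 111.5 171.5 188.2]
40.525 [622.1 202.1 344.2]
```

View pics/s4.png

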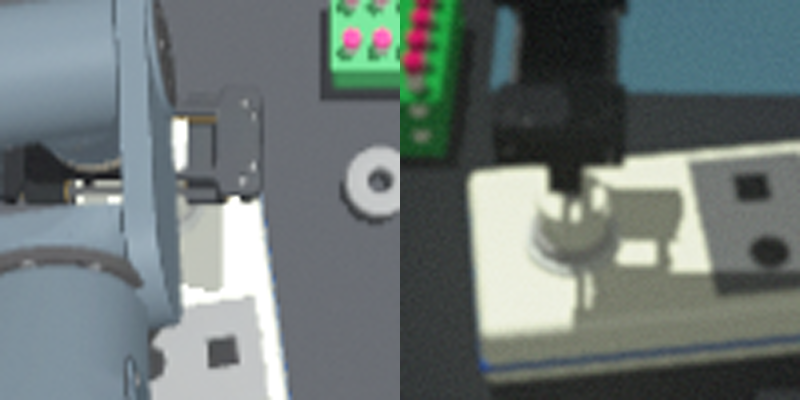

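All four spacers are stacked, with the top at about 112 mm and the shaft tip showing at (575,205). The washer is next.

Emit:
move_arm(commands=[[[0.76, 9.12, 0, 0, 0, 0], [0.76, 9.12, 0, 0, 0, 0], [0.76, 9.12, 0, 0, 0, 0], [0.76, 9.12, 0, 0, 0, 0], [0.76, 9.12, 0, 0, 0, 0], [0.76, 9.12, 0, 0, 0, 0], [0.76, 9.12, 0, 0, 0, 0], [0.76, 9.12, 0, 0, 0, 0], [0.76, 9.12, 1.5, 0, 0, 0], [0.76, 9.12, 3, 0, 0, 0], [0.76, 9.12, 4.03, 0, 0, 0], [0.76, 9.12, 4.03, 0, 0, 0]]])

```text
time: 42.02
position: [0.6533, -0.1604, 0.1836]
tool_rot: [1.0, 0.001, 0.0, -0.0]
ft_force: [-0.3, 0.2, 0.3]
grip_width: 0.0738
grip_force: 0.0
```

Emit:
move_arm(commands=[[[0, 0, 0, 0, 0, 0], [0, 0, 0, 0, 0, 0], [0, 0, 0, 0, 0, 0], [0, 0, 0, 0, 0, 0], [0, 0, 0, 0, 0, 0], [0, 0, 0, 0, 0, 0], [0, 0, 0, 0, 0, 0], [0, 0, -1.5, 0, 0, 0], [0, 0, -3, 0, 0, 0], [0, 0, -4.03, 0, 0, 0], [0, 0, -4.03, 0, 0, 0], [0, 0, -4.03, 0, 0, 0]]], claw=1)

```text
time: 43.52
position: [0.6521, -0.1625, 0.3441]
tool_rot: [1.0, -0.0, -0.001, -0.0]
ft_force: [-0.1, 0.6, -0.3]
grip_width: 0.0373
grip_force: 20.0
```

Emit:
move_arm(commands=[[[-0.76, -9.12, 0, 0, 0, 0], [-0.76, -9.12, 0, 0, 0, 0], [-0.76, -9.12, 0, 0, 0, 0], [-0.76, -9.12, 0, 0, 0, 0], [-0.76, -9.12, 0, 0, 0, 0], [-0.76, -9.12, 0, 0, 0, 0], [-0.76, -9.12, 0, 0, 0, 0], [-0.76, -9.12, 0, 0, 0, 0], [-0.76, -9.12, 0, 0, 0, 0], [-0.76, -9.12, 0.5, 0, 0, 0], [-0.76, -9.12, 0.5, 0, 0, 0]]])

```text
time: 44.9
position: [0.6221, 0.2004, 0.3231]
tool_rot: [1.0, -0.001, -0.002, 0.0]
ft_force: [-0.4, -0.1, -0.3]
grip_width: 0.0368
grip_force: 20.0
```

Emit:
move_arm(commands=[[[0, 0, 0.2, 0, 0, 0], [0, 0, 0.4, 0, 0, 0], [0, 0, 0.6, 0, 0, 0], [0, 0, 0.68, 0, 0, 0], [0, 0, 0.68, 0, 0, 0]]])

```text
time: 45.52
position: [0.6223, 0.2023, 0.2972]
tool_rot: [1.0, -0.0, -0.0, 0.0]
ft_force: [-0.7, 0.1, -0.2]
grip_width: 0.0367
grip_force: 20.0
```

Emit:
move_arm(commands=[[[0, 0, 0, 0, 0, 0], [0, 0, 0, 0, 0, 0], [0, 0, 0, 0, 0, 0], [0, 0, 0, 0, 0, 0], [0, 0, 0, 0, 0, 0], [0, 0, -0.8, 0, 0, 0], [0, 0, -1.18, 0, 0, 0], [0, 0, -1.18, 0, 0, 0]]], claw=-0.7)

```text
time: 46.52
position: [0.6228, 0.2022, 0.3463]
tool_rot: [1.0, -0.0, 0.002, -0.0]
ft_force: [-1.1, -0.2, 0.2]
grip_width: 0.0739
grip_force: 0.0
```

```bash
python3 look.py s5.png; python3 - <<'E'
from h import *
s=dict(camera("top")); z=s["range_z"]; v,u=np.mgrid[:384,:512]; o,d=ray(s,np.c_[u.ravel(),v.ravel()]); P=o+d*z.ravel()[:,None]
def bb(m,n): q=P[m]; print(n,len(q),np.round(q.min(0),3),np.round(q.max(0),3))
bb((P[:,0]>.68)&(P[:,0]<.9)&(abs(P[:,1]+.02)<.12)&(P[:,2]>.06)&(P[:,2]<.15),"rack")
bb((np.hypot(P[:,0]-.64,P[:,1]-.022)<.035)&(P[:,2]>.008)&(P[:,2]<.05),"big collar")
E
```

```text
[281.8 180.2  43.7] [662.4 -68.5]
top near shaft n 24 [ 78.8  79.9  90.  111.3 117.7 178.6]
side near shaft n 375 [ 79.5  92.4 109.  116.2 170.5 181.1]
46.625 [622.1 202.1 344.3]
rack 1040 [ 0.731 -0.094  0.06 ] [0.812 0.065 0.098]
big collar 211 [ 0.614 -0.003  0.008] [0.674 0.053 0.031]
```

View pics/s5.png

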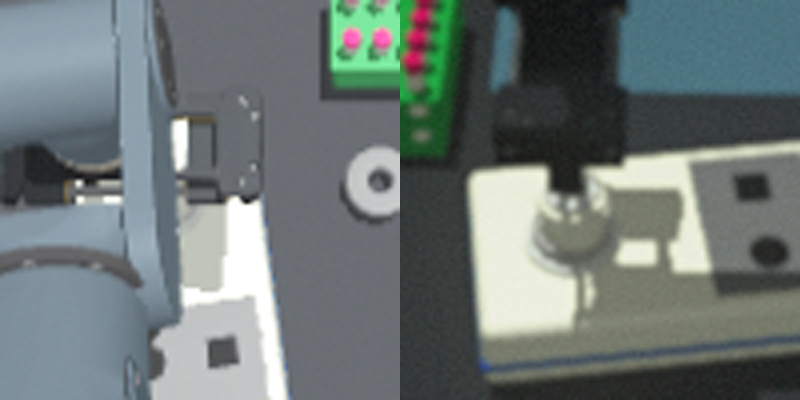

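The washer is seated, with its top at about 118 mm. Now the small collar at top pixel (282,180), which measures 43.7 mm across and so is the 44 mm one. The big collar and rack are clear of the gripper.

Emit:
move_arm(commands=[[[0.98, 6.75, 0, 0, 0, 0], [0.98, 6.75, 0, 0, 0, 0], [0.98, 6.75, 0, 0, 0, 0], [0.98, 6.75, 0, 0, 0, 0], [0.98, 6.75, 0, 0, 0, 0], [0.98, 6.75, 0, 0, 0, 0], [0.98, 6.75, 0, 0, 0, 0], [0.98, 6.75, 0, 0, 0, 0], [0.98, 6.75, 1.5, 0, 0, 0], [0.98, 6.75, 3, 0, 0, 0], [0.98, 6.75, 4.0, 0, 0, 0], [0.98, 6.75, 4.0, 0, 0, 0]]], claw=-0.5)

```text
time: 48.18
position: [0.6622, -0.0662, 0.1845]
tool_rot: [1.0, 0.001, 0.001, 0.0]
ft_force: [-0.3, 0.5, 0.8]
grip_width: 0.0654
grip_force: 0.0
```

Emit:
move_arm(commands=[[[0, 0, 0, 0, 0, 0], [0, 0, 0, 0, 0, 0], [0, 0, 0, 0, 0, 0], [0, 0, 0, 0, 0, 0], [0, 0, 0, 0, 0, 0], [0, 0, 0, 0, 0, 0], [0, 0, 0, 0, 0, 0], [0, 0, -1.5, 0, 0, 0], [0, 0, -3, 0, 0, 0], [0, 0, -4.0, 0, 0, 0], [0, 0, -4.0, 0, 0, 0], [0, 0, -4.0, 0, 0, 0]]], claw=1)

```text
time: 49.68
position: [0.6609, -0.0679, 0.3436]
tool_rot: [1.0, -0.0, -0.001, -0.0]
ft_force: [-0.9, 0.5, -1.8]
grip_width: 0.0437
grip_force: 20.0
```

Emit:
move_arm(commands=[[[-0.98, -6.75, 0, 0, 0, 0], [-0.98, -6.75, 0, 0, 0, 0], [-0.98, -6.75, 0, 0, 0, 0], [-0.98, -6.75, 0, 0, 0, 0], [-0.98, -6.75, 0, 0, 0, 0], [-0.98, -6.75, 0, 0, 0, 0], [-0.98, -6.75, 0, 0, 0, 0], [-0.98, -6.75, 0, 0, 0, 0], [-0.98, -6.75, 0.4, 0, 0, 0], [-0.98, -6.75, 0.4, 0, 0, 0]]])

```text
time: 50.92
position: [0.6218, 0.2011, 0.3267]
tool_rot: [1.0, -0.001, -0.002, 0.0]
ft_force: [-0.5, -0.5, 0.8]
grip_width: 0.0435
grip_force: 20.0
```

Emit:
move_arm(commands=[[[0, 0, 0.2, 0, 0, 0], [0, 0, 0.4, 0, 0, 0], [0, 0, 0.6, 0, 0, 0], [0, 0, 0.6, 0, 0, 0], [0, 0, 0.6, 0, 0, 0]]])

```text
time: 51.55
position: [0.6225, 0.2023, 0.3048]
tool_rot: [1.0, -0.0, 0.0, -0.0]
ft_force: [0.0, -0.5, -0.6]
grip_width: 0.0435
grip_force: 20.0
```

Emit:
move_arm(commands=[[[0, 0, 0.03, 0, 0, 0], [0, 0, 0.03, 0, 0, 0], [0, 0, 0.03, 0, 0, 0], [0, 0, 0.03, 0, 0, 0], [0, 0, 0.03, 0, 0, 0], [0, 0, 0.03, 0, 0, 0], [0, 0, -1, 0, 0, 0], [0, 0, -2, 0, 0, 0], [0, 0, -2, 0, 0, 0]]], claw=-0.5)

```text
time: 52.68
position: [0.6235, 0.2024, 0.3889]
tool_rot: [1.0, -0.0, 0.004, -0.001]
ft_force: [0.7, 0.0, 0.5]
grip_width: 0.0651
grip_force: 0.0
```

Emit:
move_arm(commands=[[[-3.39, -0.28, 0, 0, 0, 0], [-3.39, -0.28, 0, 0, 0, 0], [-3.39, -0.28, 0, 0, 0, 0], [-3.39, -0.28, 0, 0, 0, 0], [-3.39, -0.28, 0, 0, 0, 0], [-3.39, -0.28, 0, 0, 0, 0], [-3.39, -0.28, 0, 0, 0, 0], [-3.39, -0.28, 0, 0, 0, 0]]], claw=1)

```text
time: 53.68
position: [0.4872, 0.2133, 0.3846]
tool_rot: [1.0, -0.0, -0.0, 0.0]
ft_force: [0.1, -0.1, -0.5]
grip_width: 0.0014
grip_force: 0.0
```

```bash
python3 look.py s6.png
```

```text
[330.6 226.8  21.7] [ 499.1 -232.7]
[305.5 226.5  34.7] [ 500.6 -146.6]
[290.5 217.5  20.1] [532.  -96.2]
[308.5 214.1  83. ] [ 543.3 -158.4]
[326.1 192.4 177.4] [ 618.3 -222. ]
top near shaft n 250 [ 80.  110.  133.7 137.8 140.2 141.7]
side near shaft n 518 [ 79.6  99.9 118.5 134.  136.2 138.6]
53.775 [487.  213.4 384.7]
```

View pics/s6.png

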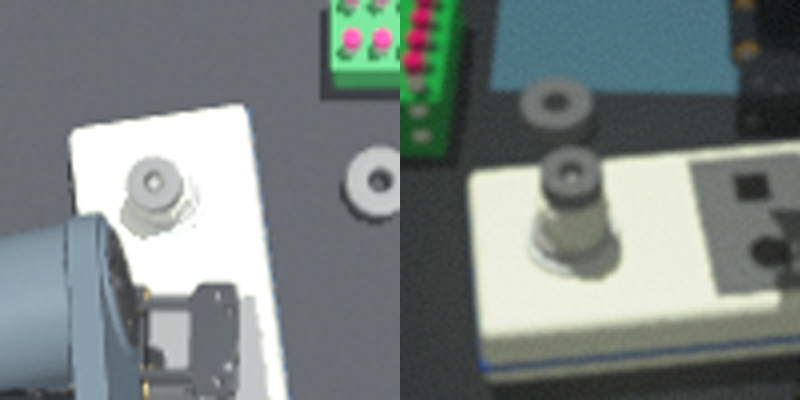

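The collar is seated flat with its top at about 136 mm, and the stack is straight (top crop (153,183), side crop (572,175)). Now I'll press the round key.

Emit:
move_arm(commands=[[[-0.02, 0, 1.2, 0, 0, 0], [-0.02, 0, 2.4, 0, 0, 0], [-0.02, 0, 3.0, 0, 0, 0], [-0.02, 0, 3.25, 0, 0, 0], [-0.02, 0, 3.25, 0, 0, 0], [-0.02, 0, 3.25, 0, 0, 0]]])

```text
time: 54.52
position: [0.4866, 0.2136, 0.2558]
tool_rot: [1.0, -0.0, 0.001, -0.0]
ft_force: [0.8, -0.2, 0.9]
grip_width: 0.0004
grip_force: 0.0
```

Emit:
move_arm(commands=[[[0, 0, 0.05, 0, 0, 0], [0, 0, 0.1, 0, 0, 0], [0, 0, 0.1, 0, 0, 0]]])

```text
time: 54.9
position: [0.4863, 0.2135, 0.2511]
tool_rot: [1.0, -0.0, 0.001, -0.0]
ft_force: [0.1, 0.9, 1.9]
grip_width: 0.0007
grip_force: 0.8
```

Emit:
move_arm(commands=[[[0, 0, 0.03, 0, 0, 0], [0, 0, 0.05, 0, 0, 0], [0, 0, 0.05, 0, 0, 0]]])

```text
time: 55.28
position: [0.4862, 0.2135, 0.2503]
tool_rot: [1.0, -0.0, 0.001, -0.0]
ft_force: [-0.8, -0.4, 12.3]
grip_width: 0.0004
grip_force: 5.8
```

Emit:
move_arm(commands=[[[0, 0, 0, 0, 0, 0], [0, 0, 0, 0, 0, 0], [0, 0, 0, 0, 0, 0]]])

```text
time: 55.65
position: [0.4862, 0.2135, 0.2502]
tool_rot: [1.0, -0.0, 0.001, -0.0]
ft_force: [-3.0, 0.3, 12.1]
grip_width: 0.0004
grip_force: 5.8
```

Emit:
move_arm(commands=[[[0, 0, -0.5, 0, 0, 0], [0, 0, -1.5, 0, 0, 0], [0, 0, -3, 0, 0, 0], [0, 0, -3.5, 0, 0, 0], [0, 0, -3.5, 0, 0, 0], [0, 0, -3.5, 0, 0, 0]]])

```text
time: 56.4
position: [0.4854, 0.2133, 0.3875]
tool_rot: [1.0, -0.0, -0.001, 0.0]
ft_force: [-0.4, -0.2, -0.8]
grip_width: 0.0007
grip_force: 0.0
```

```bash
python3 - <<'E'
from h import *
s=camera("side"); cv2.imwrite("pics/fin.png",cv2.resize(s["pixels"][90:290,190:390],(600,600)))
print(get_obs()["position"],get_obs()["time"])
E
```

```text
[0.48538802 0.21327804 0.38711089] 56.45
```

View pics/fin.png

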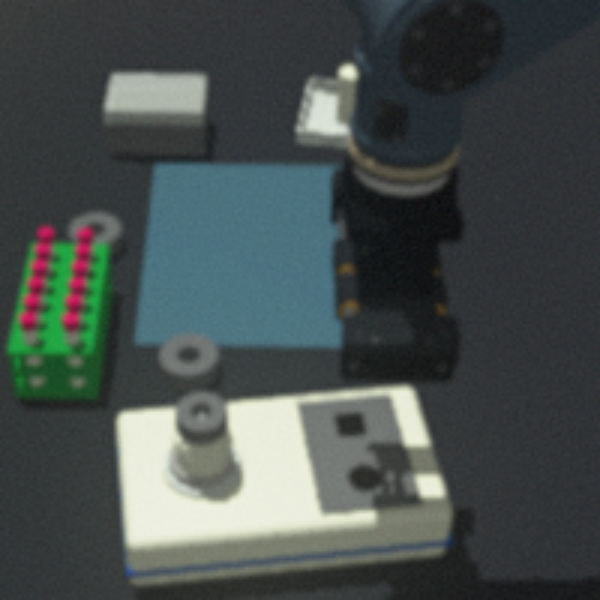

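The full stack is on the shaft at (205,440), the cap is in the dish at (348,85), the bystanders haven't moved, and the arm is clear. Handing in.

```bash
python3 -c "
from rig import *
print(hand_in())"
```

```text
the job is handed in; nothing more can be done
None
```

The job is handed in: the cap is in the dish, and the bearing, four spacers, washer and smallest collar are stacked on the shaft in that order. The start key was then pressed at about 12 N for roughly half a second; the hand-in gave no verdict, and I had no direct sign that the mixer started.

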